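# Push the reject end caps off the ledge into the scrap chute

### The arm

A 6-joint arm with a two-finger parallel gripper is mounted at the origin on a cart in front of the work surface, level with it; the furniture and walls round the work are solid. World frame = base frame: x ahead of the robot, y to its left, z up, the work surface at z = 0. Lengths are in m, angles in rad, forces in N, time in s.
With the tool pointing down it reaches from about 0.35 to 0.975 m from the base axis. Payload 4.9 kg.
Tool frame: the origin (TCP) lies midway between the tips of the shut fingers; the grasp point (between the pads) lies 19 mm behind it; z points along the fingers, y is the direction in which the jaws open and shut (so a half turn about z gives the same grasp; the last joint's range is limited). The gripper opens to 85 mm and grips with 20 to 120 N. Pads are 22 mm wide; open, the fingers measure 114 mm over their backs; the gripper's body (76 mm by 85 mm) begins 54 mm behind the grasp point. The pads swing forward as they close: fully open they stand 13 mm farther back than shut.
Start: joints at [-1.389, 0.053, 1.613, -0, 1.476, -0.119], TCP at [0.185, -0.597, 0.231] pointing down, gripper open.
Joint ranges: [-3.01, 3.01], [-1.01, 2.22], [0.06, 2.58], [-1.02, 4.17], [0.09, 2.62], [-3.14, 3.14]. Speed limits (rad/s): [2.57, 2.57, 3.14, 3.14, 3.14, 3.14].

### API

Orientations are given as a unit quaternion [w, x, y, z].
In Python, from plant import state, grab_frame, camera_info, job_done, cut_out gives the robot as it stands.
- The arm moves only by the tool step_arm, never from a script. Its argument "moves" is a list of rows, each a list of 7 numbers: the shift along the tool's x, y, z in m, then the turn, a rotation vector about the tool's x, y, z in rad, then the finger opening in m, from 0 to 0.0854. A call has 1 to 8 rows; each row shifts and turns the commanded pose from where the row before left it, along the tool's axes as they then stand; what a row does not reach is not made up. A row lasts 1/10 s, in which the tool goes at most 50 mm and 8.59 degrees, less where a joint would pass 70% of its speed; a pose out of reach is approached as far as the arm can. A call is refused whole if a number of a shift passes 0.05 or a number of a turn 0.15, either way. A call with a gripper value outside its range is refused whole. The fingers move at their own pace and stop on an object; the grip force is fixed at half the most. Time passes only in rows, so rows that do not move let the fingers close. It gives the time, the measured TCP pose, the force and the opening at its end, in the units of the state.
- state(): the state, without advancing time (a new reading comes with each control period).
- grab_frame(name): name is "side" or "top" or "wrist"; returns (picture, depth): 400x640x3 uint8, red, green, blue; 400x640 float32, m along the optical axis (not along the pixel's ray), 0 where there is no reading.
- camera_info(name): a dict with "intrinsics" (3x3 intrinsics, pixels), "world_from_camera" (4x4, takes a point from camera to world coordinates). Camera axes: x right, y down, z forward; pixel columns grow to the right and rows downward; lengths in m; the calibration is good to about 2 mm. A picture is of the moment at which its call begins: read the wrist's pose just before it. camera_info takes no time and is no camera call; for the wrist camera it gives the pose at the moment of the call.
- job_done(): hands the job in, once; it reports no verdict.
Trained networks look in the newest picture that a camera, given by its name, has taken for a name from the list of things; names that differ only in an ending like _2 or _b are one class to them, and where a whole thing is asked for, a point or a joint stands for the part that bears it (a point fixed in the world has none). Each returns a list of dicts, best first, with "conf" (0 to 1); they miss things now and then, are a little off and sometimes report something else, mostly with a low value. They report only what shows in the picture. A call takes as long as a camera call. They do not tell look-alikes from the thing itself.
- cut_out(camera, query): "mask" (400x640 bool, what is visible of it) and "point" ([column, row] in pixels, amid what is visible of it).
The state is a dict: "time": time; "joint_pos": joint angles; "joint_vel": joint speeds; "joint_efforts": joint torques, N m; "tool_pos": TCP position; "tool_rot": TCP orientation; "contact_force": force on the tool from outside, world axes, zero at the start; "ft_torque": the same for the moment, N m; "gripper_width": opening from 0.0 (shut) to 1.0 (fully open).
Only numpy, scipy, OpenCV 4.12 (cv2) and the standard library are available. Lean on these libraries where they do the work, as an engineer would, in place of code of your own. Each camera call takes 0.05 s, during which the arm holds its last target.

### The job

The two black end caps on the grey ledge are rejects: slide each one across the ledge, round the two galvanised brackets, and nudge it gently over the far edge at the mouth of the yellow chute, so that it tips off and runs down into the white bin; one cap after the other. Never lift, carry or fling a cap, and leave the brackets standing where they are.

Things in the scene. Friction and masses are not known exactly. Their poses are not given: they have to be found in the camera images.
- ledge_top (a point): centre of the top surface of the fixed grey sheet-steel ledge (a riser standing on the bench). Its top is 190 mm deep (x) by 300 mm wide (y), flat, open on all sides without any rim, 200 mm above the bench. Its +x axis points away from the robot, at a right angle to the far edge, which runs along y at x = +95 mm in this frame; z is up. The ledge stands at a different place and yaw (up to 0.12 rad) each time.
- chute_mouth (a point): the middle of the chute's mouth, on the ledge's far edge at the height of the ledge top. The yellow fixed chute begins at that edge, 20 mm below the ledge top, and falls at 48 degrees along this frame's +x (same axes as the ledge) into the bin. It is 76 mm wide inside (y), its 3 mm side walls rise at most 5 mm above the ledge top, 20 to 40 mm out from the edge. It can stand up to 50 mm to either side of the middle of the edge; elsewhere the edge drops to the bench.
- bin: white open parts bin under the chute's end, fixed, 96 x 138 mm and 80 mm high, walls 2 mm; origin at the centre of its underside, x and y along its 96 and 138 mm sides.
- cap_1_centre (a point): centre (9.5 mm above its underside) of a loose black plastic end cap, square, 30 x 30 mm at the foot and 19 mm high, z up; it lies on the ledge at any yaw, on the side of negative ledge y, 35 to 110 mm from the middle and 25 to 55 mm nearer the robot than the middle. Its sides act like those of a plain 30 mm block. It weighs 10 to 17 g, slides on the ledge and stays where a slow push leaves it.
- cap_2_centre (a point): centre of the second, identical end cap, in the same way on the side of positive ledge y.
- cap_1: the end cap of cap_1_centre; origin at the centre of its underside
- cap_2: the end cap of cap_2_centre; origin at the centre of its underside
- bracket_1_base (a point): centre of the underside of a loose galvanised angle bracket standing on the ledge near the far edge, to the negative-y side of the chute mouth: foot 30 x 40 mm (x, y) and 3 mm thick, upright plate 30 mm wide, 3 mm thick and 40 mm high at its +y end; z up; any yaw, so that it lies within 25 mm of its centre. Between the two brackets there is a gap at least 70 mm wide, about in line with the mouth. It must stay.
- bracket_2_base (a point): the second bracket, likewise, to the positive-y side of the chute mouth.
Not all that is in view belongs to the job. What is shaped like the part that bears bracket_1_base but pink, red or turquoise is not meant.

How it is judged:
On the way, in this order (a step that is already met when the one before it is completed fails the run):
1. the first end cap has gone down the chute into the bin while the other is still on the ledge ((((x of cap_1_centre in the frame of bin between -0.045 and 0.045 m and y of cap_1_centre in the frame of bin between -0.065 and 0.065 m and z of cap_1_centre in the frame of bin below 0.065 m) and (height (world z) of cap_2_centre above 0.2 m and x of cap_2_centre in the frame of ledge_top below 0.095 m)) or ((x of cap_2_centre in the frame of bin between -0.045 and 0.045 m and y of cap_2_centre in the frame of bin between -0.065 and 0.065 m and z of cap_2_centre in the frame of bin below 0.065 m) and (height (world z) of cap_1_centre above 0.2 m and x of cap_1_centre in the frame of ledge_top below 0.095 m)))), for 0.2 s.
2. both end caps are in the bin (x of cap_1_centre in the frame of bin between -0.045 and 0.045 m and y of cap_1_centre in the frame of bin between -0.065 and 0.065 m and z of each of cap_1_centre, cap_2_centre in the frame of bin below 0.065 m and x of cap_2_centre in the frame of bin between -0.045 and 0.045 m and y of cap_2_centre in the frame of bin between -0.065 and 0.065 m), for 0.2 s.
At the end, for the whole second after the job is handed in: both end caps lie at rest inside the white bin, and both brackets stand upright on the ledge within 20 mm of where they were (all of step 2 and linear speed of each of cap_1, cap_2 below 0.03 m/s and distance of each of bracket_1_base, bracket_2_base from where it was at the start of the episode below 0.02 m and angle between each of bracket_1_base, bracket_2_base's own z axis and vertical below 0.3 rad); the robot touches nothing.
It fails at once if an end cap is lifted more than about 20 mm off the ledge (height (world z) of any of cap_1_centre, cap_2_centre above 0.2315 m).
It fails at once if an end cap is carried or flung out more than 30 mm past the far edge while still at ledge height ((x of cap_1_centre in the frame of ledge_top above 0.125 m and height (world z) of cap_1_centre above 0.2 m) or (x of cap_2_centre in the frame of ledge_top above 0.125 m and height (world z) of cap_2_centre above 0.2 m)).
It fails at once if an end cap leaves the ledge anywhere but at the chute mouth (((height (world z) of cap_1_centre below 0.17 m and x of cap_1_centre in the frame of chute_mouth below -0.005 m) or (height (world z) of cap_1_centre below 0.185 m and (y of cap_1_centre in the frame of chute_mouth above 0.07 m or y of cap_1_centre in the frame of chute_mouth below -0.07 m))) or ((height (world z) of cap_2_centre below 0.17 m and x of cap_2_centre in the frame of chute_mouth below -0.005 m) or (height (world z) of cap_2_centre below 0.185 m and (y of cap_2_centre in the frame of chute_mouth above 0.07 m or y of cap_2_centre in the frame of chute_mouth below -0.07 m)))).
It fails at once if an end cap falls beside the bin ((height (world z) of cap_1_centre below 0.06 m and not (x of cap_1_centre in the frame of bin between -0.045 and 0.045 m and y of cap_1_centre in the frame of bin between -0.065 and 0.065 m and z of cap_1_centre in the frame of bin below 0.065 m)) or (height (world z) of cap_2_centre below 0.06 m and not (x of cap_2_centre in the frame of bin between -0.045 and 0.045 m and y of cap_2_centre in the frame of bin between -0.065 and 0.065 m and z of cap_2_centre in the frame of bin below 0.065 m))).
It fails at once if a bracket is shifted by more than 20 mm or tipped over ((distance of bracket_1_base from where it was at the start of the episode above 0.02 m or angle between bracket_1_base's own z axis and vertical above 0.4 rad) or (distance of bracket_2_base from where it was at the start of the episode above 0.02 m or angle between bracket_2_base's own z axis and vertical above 0.4 rad)).
It also fails if it takes over 64 s, if anything falls off the work surface, if the arm or the gripper's body presses on something with over 40 N, if the wrist force passes 120 N, or if a joint passes its speed limit or range.

## Working session

There is one attempt and no reset: what is moved stays moved. The work goes in short steps, Python scripts to look and compute and a tool call to move; the robot and the scene stay as the last step left them, time stands still between calls to the robot, and variables do not carry over. Pictures are saved under pics/ and viewed, and the job is handed in when it is done.

Besides the shell and the picture viewer there is one more tool, called after "Call:" in YAML: its name, and indented under it one key for each argument. step_arm: Moves the arm, as the interface text tells. Its arguments: {"type":"object","properties":{"moves":{"type":"array"}},"required":["moves"]}

```bash
mkdir -p pics; ls; python3 - <<'E'
from plant import *
import cv2,numpy as np
s=state();print(s)
for n in ["top","side"]:
    p,d=grab_frame(n);cv2.imwrite(f"pics/{n}0.png",p[:,:,::-1]);np.savez(f"{n}0.npz",p=p,d=d)
    c=camera_info(n);print(n,np.round(c["intrinsics"],1).tolist(),np.round(c["world_from_camera"],3).tolist())
E
```

```text
pics
{'time': 0.0, 'joint_pos': array([-1.38895612e+00,  5.33383568e-02,  1.61430619e+00, -1.65733530e-05,
        1.47597541e+00, -1.18968759e-01]), 'joint_vel': array([-0.00096707, -0.0013951 , -0.00018817, -0.00294969,  0.00285376,
       -0.00210781]), 'joint_efforts': array([-1.36506169e-03, -3.93677938e+01, -3.70177209e+01, -2.31283093e-04,
        6.94130940e-03,  6.93903985e-06]), 'tool_pos': array([ 0.18508444, -0.59631518,  0.23006719]), 'tool_rot': array([-1.01289425e-03,  9.88709925e-01,  1.49838768e-01, -4.01042862e-05]), 'contact_force': array([ 0.13351384, -0.26919874, -0.17896098]), 'ft_torque': array([-0.07652985,  0.05710597,  0.02787866]), 'gripper_width': 1.0021654976294656}
top [[420.3, 0.0, 319.6], [0.0, 420.3, 198.6], [0.0, 0.0, 1.0]] [[-0.01, -0.983, 0.183, 0.414], [-1.0, 0.016, 0.027, -0.451], [-0.029, -0.182, -0.983, 1.199], [0.0, 0.0, 0.0, 1.0]]
side [[427.2, 0.0, 314.6], [0.0, 427.2, 197.3], [0.0, 0.0, 1.0]] [[-0.996, -0.04, 0.076, 0.551], [-0.085, 0.627, -0.775, 0.362], [-0.017, -0.778, -0.628, 0.767], [0.0, 0.0, 0.0, 1.0]]
```

View pics/top0.png

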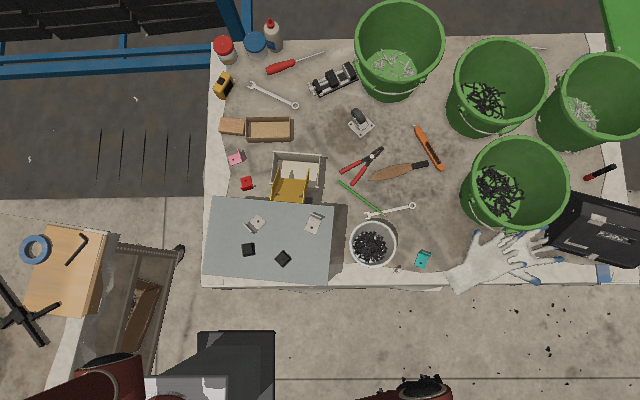

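View pics/side0.png

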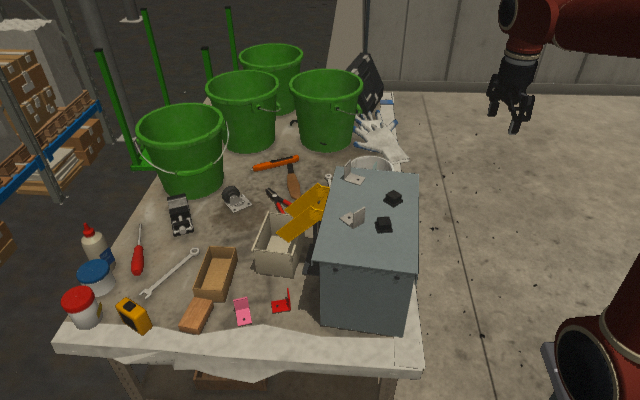

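The top picture shows the ledge spanning about (203,195)–(338,285), with caps at (248,249) and (283,258), brackets at (255,222) and (314,223), and the chute mouth near (290,198). Next I'll measure these.

```bash
cat > h.py <<'E'
from plant import *
import cv2,numpy as np
def cloud(d,c):
    K=c["intrinsics"];T=np.array(c["world_from_camera"])
    v,u=np.mgrid[0:400,0:640]
    P=np.stack([(u-K[0,2])/K[0,0]*d,(v-K[1,2])/K[1,1]*d,d],-1)
    return P@T[:3,:3].T+T[:3,3]
def ray(uv,c,z):
    K=np.array(c["intrinsics"]);T=np.array(c["world_from_camera"])
    r=T[:3,:3]@np.linalg.inv(K)@[uv[0],uv[1],1]
    return T[:3,3]+r*(z-T[2,3])/r[2]
E
python3 - <<'E'
from h import *
for n in ["top","side"]:
    z=np.load(n+"0.npz");c=camera_info(n);p=z["p"];W=cloud(z["d"],c)
    m=(abs(W[...,2]-.2)<.012)&(W[...,1]<.0)&(W[...,0]>.2)&(W[...,0]<.8)&(z["d"]>0)
    m=m.astype(np.uint8)
    # add all points above ledge
    k,l,st,ce=cv2.connectedComponentsWithStats(m)
    i=1+np.argmax(st[1:,4]);mm=(l==i)
    Q=W[mm];print(n,mm.sum(),"z med",np.median(Q[:,2]))
    r=cv2.minAreaRect(Q[:,:2].astype(np.float32)*1000);print(r);print(cv2.boxPoints(r).round(1).tolist())
    cl=cv2.convexHull(Q[:,:2].astype(np.float32)*1000);print(cv2.approxPolyDP(cl,8,True)[:,0].round(0).tolist())
    for q in ["cap_1_centre","bracket_1_base","bin","chute_mouth","ledge_top"]:
        grab_frame(n) if False else None
        try:
            for o in cut_out(n,q)[:5]:
                mk=o["mask"];P=W[mk&(z["d"]>0)]
                pt=o["point"];print(q,round(o["conf"],2),np.round(pt,1),mk.sum(),"med",np.median(P,0).round(4),"rayz.219",ray(pt,c,.219)[:2].round(4),p[mk].mean(0).round())
        except Exception as e: print(q,e)
print(state()["time"])
E
```

```text
top 9657 z med 0.1994191461442386
((523.837890625, -302.1904296875), (300.3476867675781, 231.20811462402344), 84.06484985351562)
[[393.29998779296875, -439.6000061035156], [623.2999877929688, -463.5], [654.4000244140625, -164.8000030517578], [424.3999938964844, -140.89999389648438]]
[[581.0, -459.0], [631.0, -386.0], [611.0, -161.0], [426.0, -145.0], [395.0, -439.0]]
cap_1_centre 0.53 [281.  259.3] 177 med [ 0.4577 -0.3367  0.2166] rayz.219 [ 0.4548 -0.3337] [55. 53. 50.]
bracket_1_base 0.72 [247.4 183.4] 119 med [ 0.6862 -0.2053  0.0035] rayz.219 [ 0.6363 -0.2516] [154.  42.  40.]
bracket_1_base 0.68 [235.  159.9] 141 med [ 0.7604 -0.1696  0.0028] rayz.219 [ 0.6952 -0.2201] [187. 128. 140.]
bracket_1_base 0.61 [314.  223.4] 208 med [ 0.5405 -0.4077  0.2027] rayz.219 [ 0.5374 -0.4108] [167. 159. 149.]
bracket_1_base 0.55 [421.6 257.4] 175 med [ 0.46   -0.7012  0.0026] rayz.219 [ 0.4554 -0.6574] [ 65. 146. 137.]
bracket_1_base 0.51 [291.9 191.1] 852 med [ 0.6357 -0.3433  0.1413] rayz.219 [ 0.6156 -0.3587] [139. 111.  51.]
bin 0.66 [299.6 165.1] 1465 med [ 0.7329 -0.3588  0.0047] rayz.
[... 593 characters left out ...]
0, -455.0], [630.0, -383.0], [640.0, -308.0]]
cap_1_centre 0.66 [394.2 197.3] 244 med [ 0.4577 -0.3296  0.2112] rayz.219 [ 0.456  -0.3243] [44. 44. 40.]
bracket_1_base 0.64 [238.3 311.5] 380 med [ 0.7643 -0.1816  0.004 ] rayz.219 [ 0.711  -0.0272] [190.  92. 111.]
bracket_1_base 0.6 [348.  176.9] 271 med [ 0.5477 -0.4082  0.2027] rayz.219 [ 0.5512 -0.3886] [128. 122. 109.]
bin 0.61 [274.4 245.4] 2229 med [ 0.7202 -0.3373  0.0406] rayz.219 [ 0.6779 -0.172 ] [113. 103.  83.]
chute_mouth 0.57 [303.1 218. ] 1982 med [ 0.6376 -0.3131  0.142 ] rayz.219 [ 0.6342 -0.249 ] [115.  84.  12.]
ledge_top 0.71 [370.  252.7] 14384 med [ 0.505  -0.1804  0.1983] rayz.219 [ 0.5073 -0.1658] [ 96. 100.  95.]
0.6
```

```bash
cat >> h.py <<'E'
YAW=-0.107; LO=np.array([.503,-.3005])
ex=np.array([np.cos(YAW),np.sin(YAW)]);ey=np.array([-ex[1],ex[0]])
def toL(P): q=P[...,:2]-LO; return np.stack([q@ex,q@ey,P[...,2]],-1)
def toW(x,y): return LO+x*ex+y*ey
E
python3 - <<'E'
from h import *
for n in ["top","side"]:
    z=np.load(n+"0.npz");c=camera_info(n);p=z["p"].astype(int);L=toL(cloud(z["d"],c));ok=z["d"]>0
    flat=ok&(abs(L[...,2]-.2)<.006)&(abs(L[...,0])<.13)&(abs(L[...,1])<.17)
    print(n,"z plane",np.median(L[flat],0).round(4), "x pct",np.percentile(L[flat&(abs(L[...,1]-.1)<.04)][:,0],[0.2,99.5]).round(4),"y pct",np.percentile(L[flat&(abs(L[...,0])<.09)][:,1],[0.2,99.8]).round(4))
    # yaw check from near edge
    yel=ok&(p[...,0]-p[...,2]>50)&(p[...,0]>70)&(L[...,0]>.07)&(L[...,0]<.25)&(abs(L[...,1])<.13)&(L[...,2]>.03)
    Q=L[yel];print("yel",yel.sum(),np.percentile(Q,[1,50,99],axis=0).round(4).tolist())
    for a in np.arange(.09,.19,.02):
        s=Q[(Q[:,0]>=a)&(Q[:,0]<a+.02)]
        if len(s): print(round(a,2),len(s),np.percentile(s[:,1],[1,50,99]).round(4),np.percentile(s[:,2],[5,50,95]).round(3))
    up=ok&(L[...,2]>.207)&(abs(L[...,0])<.12)&(abs(L[...,1])<.16)&(L[...,2]<.26)
    dk=ok&(p.max(-1)<85)&(L[...,2]>.195)&(L[...,2]<.235)&(abs(L[...,0])<.1)&(abs(L[...,1])<.15)
    for nm,m in [("up",up),("dark",dk)]:
        k,l,st,ce=cv2.connectedComponentsWithStats(m.astype(np.uint8))
        for i in range(1,k):
            if st[i,4]<20: continue
            Q=L[l==i];r=cv2.minAreaRect((Q[:,:2]*1000).astype(np.float32))
            T=Q[Q[:,2]>.213]
            rt=cv2.minAreaRect((T[:,:2]*1000).astype(np.float32)) if len(T)>8 else None
            print(nm,st[i,4],ce[i].round(1),np.round(r[0],1),np.round(r[1],1),round(r[2]),"z",np.percentile(Q[:,2],[5,95]).round(4),"top",rt and (np.round(rt[0],1),np.round(rt[1],1),round(rt[2])))
ims=[]
for n in ["top","side"]:
    z=np.load(n+"0.npz");c=camera_info(n);K=np.array(c["intrinsics"]);T=np.linalg.inv(np.array(c["world_from_camera"]))
    # rectify plane z=.2: image 400x? 2px/mm ; up=+x, left=+y
    H,Wd=500,640
    v,u=np.mgrid[0:H,0:Wd];x=.15-v*.0005;y=.16-u*.0005
    P=LO+x[...,None]*ex+y[...,None]*ey;P=np.concatenate([P,np.full(P.shape[:2]+(1,),.2)],-1)
    C=P@T[:3,:3].T+T[:3,3];m=C@K.T;m=m[...,:2]/m[...,2:]
    o=cv2.remap(z["p"],m[...,0].astype(np.float32),m[...,1].astype(np.float32),cv2.INTER_LINEAR)
    for t in range(0,640,40): cv2.line(o,(t,0),(t,4),(255,0,0),1)
    cv2.rectangle(o,(20,110),(620,490),(255,0,0),1)
    cv2.imwrite(f"pics/rect_{n}0.png",o[:,:,::-1])
E
```

```text
top z plane [-0.0005 -0.0015  0.1994] x pct [-0.0947  0.0937] y pct [-0.1491  0.1492]
yel 892 [[0.0996, -0.0724, 0.0374], [0.1394, -0.0253, 0.1417], [0.1928, 0.112, 0.1975]]
0.09 129 [-0.0723 -0.027   0.009 ] [0.165 0.173 0.196]
0.11 216 [-0.0725 -0.0291  0.0079] [0.145 0.158 0.195]
0.13 214 [-0.0725 -0.0248  0.0087] [0.123 0.136 0.183]
0.15 215 [-0.0724 -0.0209  0.1187] [0.039 0.111 0.162]
0.17 104 [-0.0721 -0.0242  0.009 ] [0.09  0.098 0.144]
up 39 [315.5 215.9] [  63.4 -108. ] [28.8  3.2] 72 z [0.2078 0.2413] top (array([  63.3, -108.5]), array([27.9,  3.2]), 72)
up 36 [248.2 227.8] [21.4 45.6] [30.1  4.9] 52 z [0.2071 0.2403] top (array([20.5, 46.2]), array([30.1,  2.9]), 50)
up 119 [247.2 248.8] [-28.3  43.4] [26.4 26.3] 18 z [0.2099 0.2213] top (array([-27.6,  44.7]), array([24.3, 24.4]), 17)
up 116 [282.  258.1] [-42.3 -39.6] [26.7 24.9] 51 z [0.2127 0.2211] top (array([-41.2, -39.8]), array([23.6, 23. ]), 51)
dark 161 [248.  249.2] [-27.8  43.6] [30.2 27.9] 12 z [0.2024 0.221 ] top (array([-27.7,  44.6]), array([24.1, 24.1]), 15)
dark 159 [282.8 258.2] [-41.7 -39.5] [30.  29.
[... 708 characters left out ...]
084 0.2197] top (array([-42.2, -39.5]), array([26.4, 25.1]), 49)
up 165 [358.4 216.2] [20.8 46.9] [32.9  5.8] 53 z [0.2086 0.2396] top (array([20.5, 46.7]), array([31.3,  5.1]), 51)
up 166 [383.4 222.8] [-27.8  45.7] [25.  24.6] 12 z [0.2085 0.2199] top (array([-28.1,  45.5]), array([25.4, 23.9]), 9)
dark 233 [392.9 198.4] [-39.6 -46.2] [38.8 44.8] 50 z [0.1996 0.2195] top (array([-42.2, -39.5]), array([26.4, 25.1]), 49)
dark 255 [383.2 224.9] [-27.6  37.8] [33.1 46.7] 13 z [0.2004 0.2194] top (array([-28.1,  45.5]), array([25.4, 23.9]), 9)
dark 36 [351.5 224.6] [36.5 46.5] [16.4 30.7] 56 z [0.1992 0.2106] top None
dark 37 [417.8 257.9] [-95.3 107.8] [84.4  5.2] 87 z [0.1963 0.1989] top None
```

View pics/rect_top0.png

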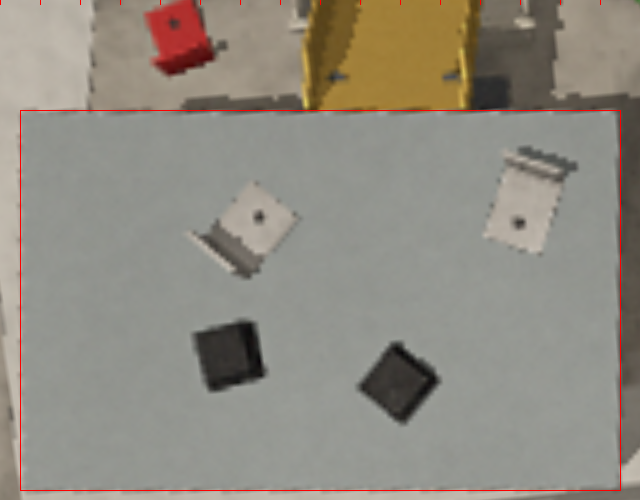

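View pics/rect_side0.png

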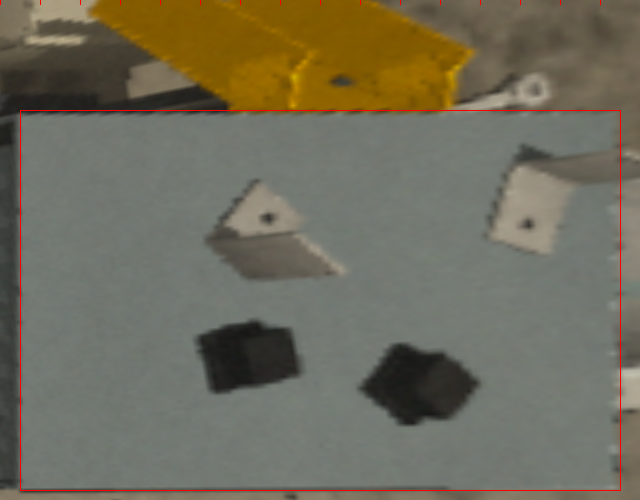

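Ledge frame fits well (both cameras agree): chute centre y≈−31 mm, cap_1 (−41.5,−39.5) yaw 50°, cap_2 (−28,45) yaw ~14°, gap between brackets y −82…+10 mm. Plan: push with the two nearly shut fingertips as a flat blade. cap_1 goes first on a curved path.

```bash
cat >> h.py <<'E'
from scipy.spatial.transform import Rotation as R
def pose():
    s=state();q=s["tool_rot"];Rm=R.from_quat([q[1],q[2],q[3],q[0]]).as_matrix()
    p=np.array(s["tool_pos"]);l=toL(p);psi=np.arctan2(Rm[1,0],Rm[0,0])-YAW
    return s,p,Rm,l,psi
def show():
    s,p,Rm,l,psi=pose()
    print("t %.2f L(mm) %s heading %.1f deg F %s w %.3f tilt %.4f j %s"%(s["time"],(l*1000).round(1),np.degrees(psi),np.round(s["contact_force"],1),s["gripper_width"]*.0854,Rm[2,2]+1,np.round(s["joint_pos"],2)))
def plan(way,w=.016):
    """way: list of (x,y,z mm ledge, heading deg, rows); prints tool-frame rows from the measured pose"""
    s,p,Rm,l,psi=pose()
    cur=np.array([*l*1000,np.degrees(psi)])
    for x,y,z,h,n in way:
        g=np.array([x,y,z,h],float)
        for i in range(n):
            st=(g-cur)/(n-i)
            a=np.radians(cur[3]);dx,dy=st[0],st[1]
            # tool x = heading, tool y = heading-90
            tx=dx*np.cos(a)+dy*np.sin(a);ty=dx*np.sin(a)-dy*np.cos(a)
            r=[round(tx/1000,4),round(ty/1000,4),round(-st[2]/1000,4),0,0,round(-np.radians(st[3]),3),w]
            print(r,",")
            cur=cur+st
E
python3 - <<'E'
from h import *
show()
plan([(-200,-200,275,-10,7),(-71,-15,270,-40,7)])
E
```

```text
t 0.60 L(mm) [-284.4 -328.7  231.3] heading 23.4 deg F [ 0.7 -0.7 -0.3] w 0.085 tilt 0.0000 j [-1.39  0.05  1.61 -0.    1.48 -0.12]
[np.float64(0.0184), np.float64(-0.0121), np.float64(-0.0062), 0, 0, np.float64(0.083), 0.016] ,
[np.float64(0.0173), np.float64(-0.0136), np.float64(-0.0062), 0, 0, np.float64(0.083), 0.016] ,
[np.float64(0.0161), np.float64(-0.015), np.float64(-0.0062), 0, 0, np.float64(0.083), 0.016] ,
[np.float64(0.0148), np.float64(-0.0163), np.float64(-0.0062), 0, 0, np.float64(0.083), 0.016] ,
[np.float64(0.0134), np.float64(-0.0174), np.float64(-0.0062), 0, 0, np.float64(0.083), 0.016] ,
[np.float64(0.0119), np.float64(-0.0185), np.float64(-0.0062), 0, 0, np.float64(0.083), 0.016] ,
[np.float64(0.0103), np.float64(-0.0194), np.float64(-0.0062), 0, 0, np.float64(0.083), 0.016] ,
[np.float64(0.0136), np.float64(-0.0292), np.float64(0.0007), 0, 0, np.float64(0.075), 0.016] ,
[np.float64(0.0113), np.float64(-0.0302), np.float64(0.0007), 0, 0, np.float64(0.075), 0.016] ,
[np.float64(0.0091), np.float64(-0.0309), np.float64(0.0007), 0, 0, np.float64(0.075), 0.016] ,
[np.float64(0.0067), np.float64(-0.0315), np.float64(0.0007), 0, 0, np.float64(0.075), 0.016] ,
[np.float64(0.0043), np.float64(-0.0319), np.float64(0.0007), 0, 0, np.float64(0.075), 0.016] ,
[np.float64(0.0019), np.float64(-0.0322), np.float64(0.0007), 0, 0, np.float64(0.075), 0.016] ,
[np.float64(-0.0005), np.float64(-0.0322), np.float64(0.0007), 0, 0, np.float64(0.075), 0.016] ,
```

Call:
step_arm:
  moves:
    - [0.018, -0.012, -0.006, 0, 0, 0.083, 0.016]
    - [0.017, -0.014, -0.006, 0, 0, 0.083, 0.016]
    - [0.016, -0.015, -0.006, 0, 0, 0.083, 0.016]
    - [0.015, -0.016, -0.006, 0, 0, 0.083, 0.016]
    - [0.013, -0.017, -0.006, 0, 0, 0.083, 0.016]
    - [0.012, -0.018, -0.006, 0, 0, 0.083, 0.016]
    - [0.01, -0.019, -0.006, 0, 0, 0.083, 0.016]

```text
time: 1.3
tool_pos: [0.2819, -0.4785, 0.2737]
tool_rot: [0.0, 0.99, -0.141, 0.0]
contact_force: [-0.2, 0.4, -0.0]
gripper_width: 0.184
```

Call:
step_arm:
  moves:
    - [0.014, -0.029, 0, 0, 0, 0.075, 0.016]
    - [0.011, -0.03, 0, 0, 0, 0.075, 0.016]
    - [0.009, -0.031, 0, 0, 0, 0.075, 0.016]
    - [0.007, -0.031, 0, 0, 0, 0.075, 0.016]
    - [0.004, -0.032, 0, 0, 0, 0.075, 0.016]
    - [0.002, -0.032, 0, 0, 0, 0.075, 0.016]
    - [0, -0.032, 0, 0, 0, 0.075, 0.016]
    - [0, 0, 0, 0, 0, 0, 0.016]

```text
time: 2.1
tool_pos: [0.4309, -0.3078, 0.2735]
tool_rot: [-0.0, 0.921, -0.39, 0.0]
contact_force: [-0.5, -0.2, 0.5]
gripper_width: 0.184
```

```bash
sed -i 's/round(tx\/1000,4)/float(round(tx\/1000,4))/;s/round(ty\/1000,4)/float(round(ty\/1000,4))/;s/round(-st\[2\]\/1000,4)/float(round(-st[2]\/1000,4))/;s/round(-np.radians(st\[3\]),3)/float(round(-np.radians(st[3]),3))/' h.py
python3 - <<'E'
from h import *
show()
p,d=grab_frame("wrist");cv2.imwrite("pics/w1.png",p[:,:,::-1])
p,d=grab_frame("side");cv2.imwrite("pics/s1.png",p[100:330,280:540,::-1].repeat(2,0).repeat(2,1))
plan([(-71,-15,230,-40,2),(-71,-15,206,-40,4)])
E
```

```text
t 2.10 L(mm) [-70.9 -15.  273.5] heading -39.8 deg F [-0.5 -0.2  0.5] w 0.016 tilt 0.0000 j [-0.76 -0.2   1.78  0.    1.56  1.61]
[-0.0003, -0.0013, 0.0217, 0, 0, 0.001, 0.016] ,
[-0.0003, -0.0013, 0.0217, 0, 0, 0.001, 0.016] ,
[0.0, -0.0, 0.006, 0, 0, -0.0, 0.016] ,
[0.0, -0.0, 0.006, 0, 0, -0.0, 0.016] ,
[0.0, -0.0, 0.006, 0, 0, -0.0, 0.016] ,
[0.0, -0.0, 0.006, 0, 0, -0.0, 0.016] ,
```

View pics/w1.png

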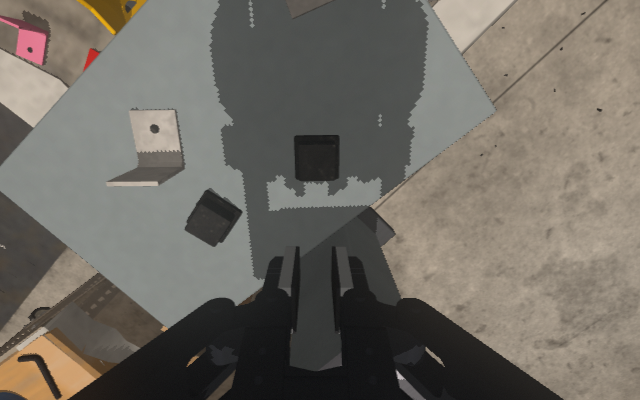

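View pics/s1.png

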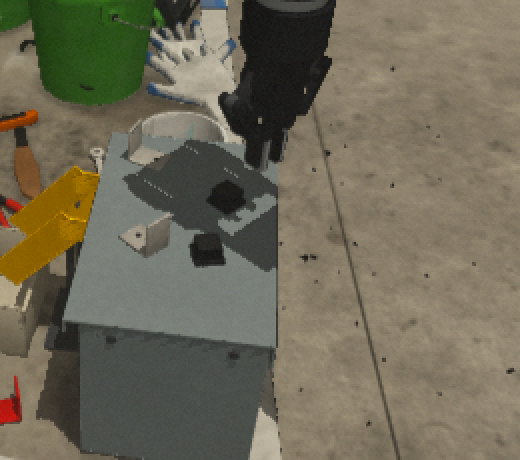

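The wrist view shows cap_1 at (317,158), square to the tool and centred on the fingers (318). The side view shows the fingers clear above the ledge. I'll go down next and plan the arc.

Call:
step_arm:
  moves:
    - [0, -0.001, 0.022, 0, 0, 0, 0.016]
    - [0, 0, 0.022, 0, 0, 0, 0.016]
    - [0, 0, 0.008, 0, 0, 0, 0.016]
    - [0, 0, 0.008, 0, 0, 0, 0.016]
    - [0, 0, 0.006, 0, 0, 0, 0.016]
    - [0, 0, 0, 0, 0, 0, 0.016]

```text
time: 2.8
tool_pos: [0.4296, -0.3097, 0.207]
tool_rot: [-0.0, 0.92, -0.392, -0.0]
contact_force: [-1.1, 0.5, 0.1]
gripper_width: 0.187
```

```bash
cat >> h.py <<'E'
def arc(C,h,segs,z=206,D=26):
    """C cap centre mm, h heading deg; segs list (dh total, length, rows). returns waypoints for pusher"""
    w=[];C=np.array(C,float)
    for dh,Ln,n in segs:
        for i in range(n):
            hm=np.radians(h+dh/n/2);C=C+Ln/n*np.array([np.cos(hm),np.sin(hm)]);h+=dh/n
            a=np.radians(h);P=C-D*np.array([np.cos(a),np.sin(a)])
            w.append((P[0],P[1],z,h,1))
        print("# cap",C.round(1),"heading",h)
    return w
E
python3 - <<'E'
from h import *
show()
l=pose()[3]*1000;a=np.radians(-40)
w=arc((-41.5,-39.5),-40,[(0,2,1),(48,40,10),(0,30,8),(-8,15,4)])
a=np.radians(-40)
plan([(-41.5-26*np.cos(a),-39.5-26*np.sin(a),206,-40,3)]+w)
E
```

```text
t 2.80 L(mm) [-72. -17. 207.] heading -40.0 deg F [-1.1  0.5  0.1] w 0.016 tilt 0.0000 j [-0.77 -0.16  1.86 -0.    1.44  1.61]
# cap [-40.  -40.8] heading -40.0
# cap [ -2.6 -51.5] heading 8.0
# cap [ 27.1 -47.3] heading 8.0
# cap [ 42.  -46.3] heading 0.0
[0.0039, -0.0008, 0.0003, 0, 0, -0.0, 0.016] ,
[0.0039, -0.0008, 0.0003, 0, 0, -0.0, 0.016] ,
[0.0039, -0.0008, 0.0003, 0, 0, -0.0, 0.016] ,
[0.002, -0.0, -0.0, 0, 0, -0.0, 0.016] ,
[0.0041, 0.002, -0.0, 0, 0, -0.084, 0.016] ,
[0.0041, 0.002, -0.0, 0, 0, -0.084, 0.016] ,
[0.0041, 0.002, -0.0, 0, 0, -0.084, 0.016] ,
[0.0041, 0.002, -0.0, 0, 0, -0.084, 0.016] ,
[0.0041, 0.002, -0.0, 0, 0, -0.084, 0.016] ,
[0.0041, 0.002, -0.0, 0, 0, -0.084, 0.016] ,
[0.0041, 0.002, -0.0, 0, 0, -0.084, 0.016] ,
[0.0041, 0.002, -0.0, 0, 0, -0.084, 0.016] ,
[0.0041, 0.002, -0.0, 0, 0, -0.084, 0.016] ,
[0.0041, 0.002, -0.0, 0, 0, -0.084, 0.016] ,
[0.0037, -0.0, -0.0, 0, 0, -0.0, 0.016] ,
[0.0038, -0.0, -0.0, 0, 0, -0.0, 0.016] ,
[0.0037, -0.0, -0.0, 0, 0, -0.0, 0.016] ,
[0.0037, -0.0, -0.0, 0, 0, -0.0, 0.016] ,
[0.0037, -0.0, -0.0, 0, 0, -0.0, 0.016] ,
[0.0037, -0.0, -0.0, 0, 0, -0.0, 0.016] ,
[0.0037, -0.0, -0.0, 0, 0, -0.0, 0.016] ,
[0.0037, -0.0, -0.0, 0, 0, -0.0, 0.016] ,
[0.0038, -0.0008, -0.0, 0, 0, 0.035, 0.016] ,
[0.0038, -0.0008, -0.0, 0, 0, 0.035, 0.016] ,
[0.0038, -0.0008, -0.0, 0, 0, 0.035, 0.016] ,
[0.0038, -0.0008, -0.0, 0, 0, 0.035, 0.016] ,
```

Call:
step_arm:
  moves:
    - [0.004, -0.001, 0, 0, 0, 0, 0.016]
    - [0.004, -0.001, 0, 0, 0, 0, 0.016]
    - [0.004, 0, 0, 0, 0, 0, 0.016]
    - [0.003, 0, 0, 0, 0, 0, 0.016]
    - [0.004, 0.002, 0, 0, 0, -0.085, 0.016]
    - [0.004, 0.002, 0, 0, 0, -0.085, 0.016]
    - [0.004, 0.002, 0, 0, 0, -0.085, 0.016]
    - [0.004, 0.002, 0, 0, 0, -0.085, 0.016]

```text
time: 3.6
tool_pos: [0.4494, -0.3355, 0.2074]
tool_rot: [0.0, 0.973, -0.229, 0.0]
contact_force: [-1.1, 0.3, -0.6]
gripper_width: 0.189
```

Call:
step_arm:
  moves:
    - [0.004, 0.002, 0, 0, 0, -0.085, 0.016]
    - [0.004, 0.002, 0, 0, 0, -0.085, 0.016]
    - [0.004, 0.002, 0, 0, 0, -0.085, 0.016]
    - [0.004, 0.002, 0, 0, 0, -0.085, 0.016]

```text
time: 4.0
tool_pos: [0.4618, -0.3483, 0.2074]
tool_rot: [0.0, 0.998, -0.061, 0.0]
contact_force: [0.7, 0.5, 0.3]
gripper_width: 0.189
```

```bash
cat >> h.py <<'E'
def look(n,tag):
    p,d=grab_frame(n);c=camera_info(n);pi=p.astype(int);L=toL(cloud(d,c));ok=d>0
    dk=ok&(pi.max(-1)<85)&(L[...,2]>.205)&(L[...,2]<.2225)&(abs(L[...,0])<.12)&(abs(L[...,1])<.15)
    k,l,st,ce=cv2.connectedComponentsWithStats(dk.astype(np.uint8))
    for i in range(1,k):
        if st[i,4]<40: continue
        T=L[l==i];T=T[T[:,2]>.214]
        if len(T)<20: continue
        rt=cv2.minAreaRect((T[:,:2]*1000).astype(np.float32));print(n,"dark",st[i,4],ce[i].round(),np.round(rt[0],1),np.round(rt[1],1),round(rt[2]))
    cv2.imwrite(f"pics/{tag}.png",p[:,:,::-1])
E
python3 - <<'E'
from h import *
show()
look("wrist","w2");look("top","t2")
E
```

```text
t 4.00 L(mm) [-35.8 -51.9 207.4] heading -0.8 deg F [0.7 0.5 0.3] w 0.016 tilt 0.0000 j [-0.77 -0.04  1.75 -0.    1.44  0.92]
wrist dark 847 [450.  44.] [  62.  -107.3] [27.9  3.1] 66
wrist dark 4248 [317. 222.] [-22.8 -52.8] [49.5 43.1] 0
wrist dark 3901 [119. 252.] [-28.4  43.2] [25.9 25.6] 16
```

View pics/w2.png

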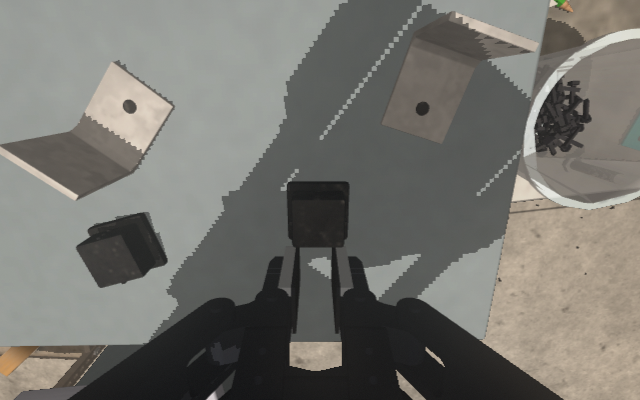

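The wrist view shows cap_1 at (319,213), flat on both fingertips and centred. Cap_2 and both brackets haven't moved. I'll steer left towards the chute line.

```bash
python3 - <<'E'
from h import *
s,p,Rm,l,psi=pose();l=l*1000;h=np.degrees(psi)
C=l[:2]+26*np.array([np.cos(psi),np.sin(psi)])
plan(arc(C,h,[(21,16,4),(0,30,8),(-20.2,16,4),(0,22,6)],z=207.4))
E
```

```text
# cap [  6.  -49.8] heading 19.9485021208944
# cap [ 34.2 -39.6] heading 19.9485021208944
# cap [ 49.8 -36.8] heading -0.2514978791056013
# cap [ 71.8 -36.9] heading -0.2514978791056013
[0.0041, 0.0022, -0.0001, 0, 0, -0.092, 0.016] ,
[0.0041, 0.0022, -0.0, 0, 0, -0.092, 0.016] ,
[0.0041, 0.0022, -0.0, 0, 0, -0.092, 0.016] ,
[0.0041, 0.0022, -0.0, 0, 0, -0.092, 0.016] ,
[0.0038, -0.0, -0.0, 0, 0, -0.0, 0.016] ,
[0.0038, -0.0, -0.0, 0, 0, -0.0, 0.016] ,
[0.0038, -0.0, -0.0, 0, 0, -0.0, 0.016] ,
[0.0038, -0.0, -0.0, 0, 0, -0.0, 0.016] ,
[0.0038, -0.0, -0.0, 0, 0, -0.0, 0.016] ,
[0.0038, -0.0, -0.0, 0, 0, -0.0, 0.016] ,
[0.0038, -0.0, -0.0, 0, 0, -0.0, 0.016] ,
[0.0037, -0.0, -0.0, 0, 0, -0.0, 0.016] ,
[0.0041, -0.0021, -0.0, 0, 0, 0.088, 0.016] ,
[0.0041, -0.0021, -0.0, 0, 0, 0.088, 0.016] ,
[0.0041, -0.0021, -0.0, 0, 0, 0.088, 0.016] ,
[0.0041, -0.0021, -0.0, 0, 0, 0.088, 0.016] ,
[0.0037, 0.0, -0.0, 0, 0, -0.0, 0.016] ,
[0.0037, 0.0, -0.0, 0, 0, -0.0, 0.016] ,
[0.0037, 0.0, -0.0, 0, 0, -0.0, 0.016] ,
[0.0037, 0.0, -0.0, 0, 0, -0.0, 0.016] ,
[0.0037, 0.0, -0.0, 0, 0, -0.0, 0.016] ,
[0.0037, 0.0, -0.0, 0, 0, -0.0, 0.016] ,
```

Call:
step_arm:
  moves:
    - [0.004, 0.002, 0, 0, 0, -0.092, 0.016]
    - [0.004, 0.002, 0, 0, 0, -0.092, 0.016]
    - [0.004, 0.002, 0, 0, 0, -0.092, 0.016]
    - [0.004, 0.002, 0, 0, 0, -0.092, 0.016]
    - [0.004, 0, 0, 0, 0, 0, 0.016]
    - [0.004, 0, 0, 0, 0, 0, 0.016]
    - [0.004, 0, 0, 0, 0, 0, 0.016]
    - [0.004, 0, 0, 0, 0, 0, 0.016]

```text
time: 4.9
tool_pos: [0.4934, -0.3516, 0.2073]
tool_rot: [-0.0, 0.993, 0.121, -0.0]
contact_force: [-0.1, -0.9, 0.2]
gripper_width: 0.19
```

Call:
step_arm:
  moves:
    - [0.004, 0, 0, 0, 0, 0, 0.016]
    - [0.004, 0, 0, 0, 0, 0, 0.016]
    - [0.004, 0, 0, 0, 0, 0, 0.016]
    - [0.004, 0, 0, 0, 0, 0, 0.016]
    - [0.004, -0.002, 0, 0, 0, 0.088, 0.016]
    - [0.004, -0.002, 0, 0, 0, 0.088, 0.016]
    - [0.004, -0.002, 0, 0, 0, 0.088, 0.016]
    - [0.004, -0.002, 0, 0, 0, 0.088, 0.016]

```text
time: 5.7
tool_pos: [0.5239, -0.3381, 0.2073]
tool_rot: [-0.0, 0.998, -0.056, -0.0]
contact_force: [0.4, -0.2, -0.3]
gripper_width: 0.184
```

```bash
python3 - <<'E'
from h import *
show()
look("wrist","w3");look("side","s3")
E
```

```text
t 5.70 L(mm) [ 24.8 -35.2 207.3] heading -0.3 deg F [ 0.4 -0.2 -0.3] w 0.016 tilt 0.0000 j [-0.69  0.06  1.64  0.    1.44  0.99]
wrist dark 205 [457. 183.] [ 67.5 -94.5] [1.5 2.8] 76
wrist dark 4203 [318. 221.] [ 41.9 -38.5] [42.8 44.4] 59
wrist dark 331 [157. 332.] [-18.9  55.1] [1.6 8.2] 22
wrist dark 73 [197. 356.] [-30.2  31.4] [2.4 2.5] 73
side dark 42 [347. 172.] [  62.6 -108.2] [30.4  2.5] 71
side dark 188 [351. 195.] [ 39.7 -30.2] [27.8 52.6] 70
side dark 180 [383. 223.] [-28.   45.9] [24.3 25. ] 19
```

View pics/w3.png

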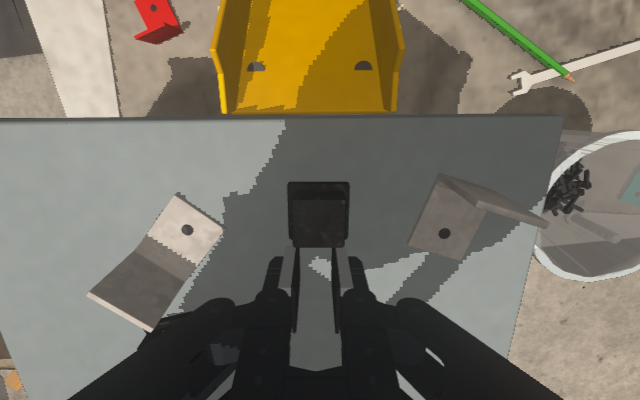

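View pics/s3.png

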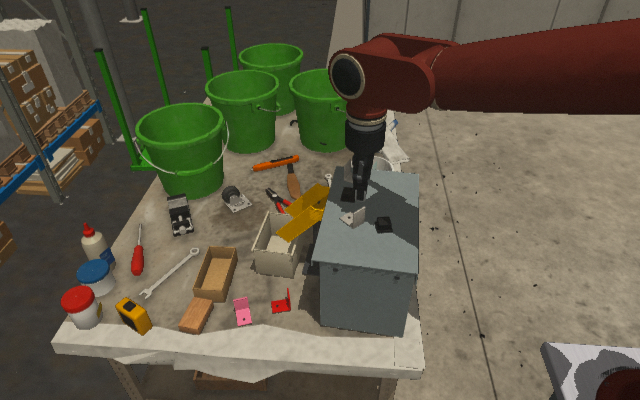

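cap_1 at (319,213) is square on the fingers and clear of both brackets, with the chute mouth ahead (cols 228–390). I'll push straight on, slowing near the edge.

Call:
step_arm:
  moves:
    - [0.004, 0, 0, 0, 0, 0, 0.016]
    - [0.004, 0, 0, 0, 0, 0, 0.016]
    - [0.004, 0, 0, 0, 0, 0, 0.016]
    - [0.004, 0, 0, 0, 0, 0, 0.016]
    - [0.004, 0, 0, 0, 0, 0, 0.016]
    - [0.004, 0, 0, 0, 0, 0, 0.016]
    - [0.004, 0, 0, 0, 0, 0, 0.016]
    - [0.003, 0, 0, 0, 0, 0, 0.016]

```text
time: 6.6
tool_pos: [0.5547, -0.3417, 0.2073]
tool_rot: [-0.0, 0.999, -0.054, -0.0]
contact_force: [-0.6, 1.5, -0.8]
gripper_width: 0.191
```

Call:
step_arm:
  moves:
    - [0.003, 0, 0, 0, 0, 0, 0.016]
    - [0.003, 0, 0, 0, 0, 0, 0.016]
    - [0.002, 0, 0, 0, 0, 0, 0.016]
    - [0.002, 0, 0, 0, 0, 0, 0.016]
    - [0.002, 0, 0, 0, 0, 0, 0.016]
    - [0.002, 0, 0, 0, 0, 0, 0.016]

```text
time: 7.2
tool_pos: [0.5684, -0.3432, 0.2073]
tool_rot: [-0.0, 0.999, -0.055, -0.0]
contact_force: [-0.2, 0.1, -0.2]
gripper_width: 0.184
```

```bash
python3 - <<'E'
from h import *
show()
look("wrist","w4")
E
```

```text
t 7.20 L(mm) [ 69.6 -35.5 207.3] heading -0.1 deg F [-0.2  0.1 -0.2] w 0.016 tilt 0.0000 j [-0.66  0.16  1.54 -0.    1.44  1.02]
wrist dark 3702 [318. 219.] [ 83.1 -38.3] [49.6 25.9] 5
wrist dark 105 [276. 261.] [ 75.6 -17.6] [1.3 6.1] 0
wrist dark 106 [355. 261.] [ 76.2 -53.3] [8.5 3.3] 61
```

View pics/w4.png

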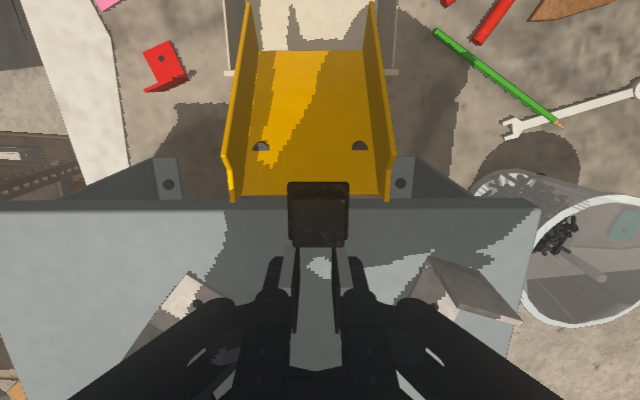

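The cap overhangs the edge in the middle of the mouth. The next rows are gentle nudges.

Call:
step_arm:
  moves:
    - [0.002, 0, 0, 0, 0, 0, 0.016]
    - [0.002, 0, 0, 0, 0, 0, 0.016]
    - [0.002, 0, 0, 0, 0, 0, 0.016]
    - [0.002, 0, 0, 0, 0, 0, 0.016]

```text
time: 7.65
tool_pos: [0.5764, -0.3441, 0.2073]
tool_rot: [-0.0, 0.999, -0.055, -0.0]
contact_force: [-0.9, -0.1, -0.1]
gripper_width: 0.19
```

```bash
python3 - <<'E'
from h import *
show()
look("wrist","w5")
E
```

```text
t 7.65 L(mm) [ 77.6 -35.5 207.3] heading -0.1 deg F [-0.9 -0.1 -0.1] w 0.016 tilt 0.0000 j [-0.65  0.17  1.52  0.    1.45  1.03]
wrist dark 294 [288. 259.] [ 77.3 -21.4] [13.4 22.4] 90
wrist dark 130 [335. 259.] [ 77.4 -44.2] [ 5.  22.8] 77
wrist dark 108 [354. 261.] [ 84.3 -53.3] [9.  3.3] 62
wrist dark 97 [434. 284.] [ 67.6 -94.9] [1.1 2.5] 78
```

View pics/w5.png

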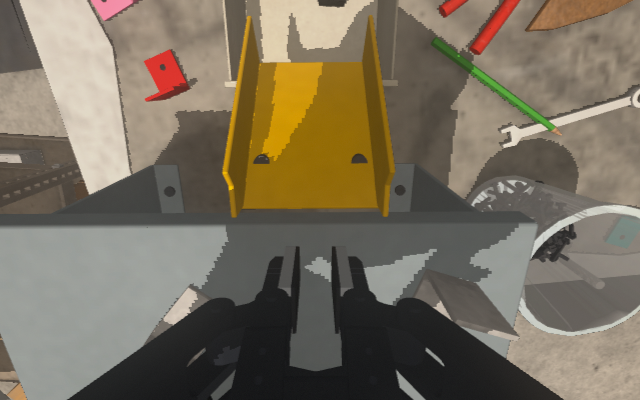

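The cap has gone: it shows at the bin end of the chute at (332,3). I'll retreat, rise and go round to cap_2's +y side.

```bash
python3 - <<'E'
from h import *
plan([(30,-35.5,209,0,2),(-10,-35,275,-15,3),(-38.4,83.8,275,-75,9)])
E
```

```text
[-0.0239, 0.0, -0.0008, 0, 0, -0.001, 0.016] ,
[-0.0239, 0.0, -0.0008, 0, 0, -0.001, 0.016] ,
[-0.0133, -0.0002, -0.022, 0, 0, 0.087, 0.016] ,
[-0.0133, 0.001, -0.022, 0, 0, 0.087, 0.016] ,
[-0.0132, 0.0022, -0.022, 0, 0, 0.087, 0.016] ,
[-0.0065, -0.0119, -0.0, 0, 0, 0.116, 0.016] ,
[-0.0078, -0.0111, -0.0, 0, 0, 0.116, 0.016] ,
[-0.009, -0.0101, -0.0, 0, 0, 0.116, 0.016] ,
[-0.0102, -0.009, -0.0, 0, 0, 0.116, 0.016] ,
[-0.0111, -0.0078, -0.0, 0, 0, 0.116, 0.016] ,
[-0.012, -0.0064, -0.0, 0, 0, 0.116, 0.016] ,
[-0.0126, -0.005, -0.0, 0, 0, 0.116, 0.016] ,
[-0.0131, -0.0035, -0.0, 0, 0, 0.116, 0.016] ,
[-0.0134, -0.0019, -0.0, 0, 0, 0.116, 0.016] ,
```

Call:
step_arm:
  moves:
    - [-0.024, 0, -0.001, 0, 0, 0, 0.016]
    - [-0.024, 0, -0.001, 0, 0, 0, 0.016]
    - [-0.013, 0, -0.022, 0, 0, 0.087, 0.016]
    - [-0.013, 0.001, -0.022, 0, 0, 0.087, 0.016]
    - [-0.013, 0.002, -0.022, 0, 0, 0.087, 0.016]

```text
time: 8.2
tool_pos: [0.4889, -0.334, 0.2759]
tool_rot: [-0.0, 0.983, -0.186, -0.0]
contact_force: [-0.2, 0.0, 0.7]
gripper_width: 0.188
```

Call:
step_arm:
  moves:
    - [-0.0065, -0.012, 0, 0, 0, 0.116, 0.016]
    - [-0.008, -0.011, 0, 0, 0, 0.116, 0.016]
    - [-0.009, -0.01, 0, 0, 0, 0.116, 0.016]
    - [-0.01, -0.009, 0, 0, 0, 0.116, 0.016]
    - [-0.011, -0.008, 0, 0, 0, 0.116, 0.016]
    - [-0.012, -0.0065, 0, 0, 0, 0.116, 0.016]
    - [-0.0125, -0.005, 0, 0, 0, 0.116, 0.016]
    - [-0.013, -0.0035, 0, 0, 0, 0.116, 0.016]

```text
time: 9.0
tool_pos: [0.476, -0.2261, 0.2754]
tool_rot: [-0.0, 0.795, -0.606, 0.0]
contact_force: [0.0, -0.0, -0.5]
gripper_width: 0.189
```

Call:
step_arm:
  moves:
    - [-0.0135, -0.002, 0, 0, 0, 0.116, 0.016]
    - [0, 0, 0, 0, 0, 0, 0.016]

```text
time: 9.2
tool_pos: [0.4744, -0.2122, 0.2755]
tool_rot: [-0.0, 0.761, -0.649, 0.0]
contact_force: [-0.6, -0.4, -0.4]
gripper_width: 0.187
```

```bash
python3 - <<'E'
from h import *
show()
look("wrist","w6");look("side","s6")
E
```

```text
t 9.20 L(mm) [-37.9  84.8 275.5] heading -74.8 deg F [-0.6 -0.4 -0.4] w 0.016 tilt 0.0000 j [-0.56 -0.23  1.8   0.    1.57  2.42]
wrist dark 1824 [317. 152.] [-28.7  42.7] [25.5 23.7] 16
side dark 179 [383. 223.] [-27.8  45.2] [25.2 25. ] 15
```

View pics/w6.png

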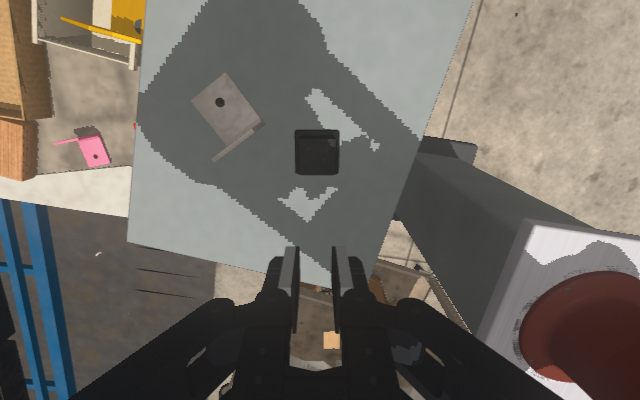

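View pics/s6.png

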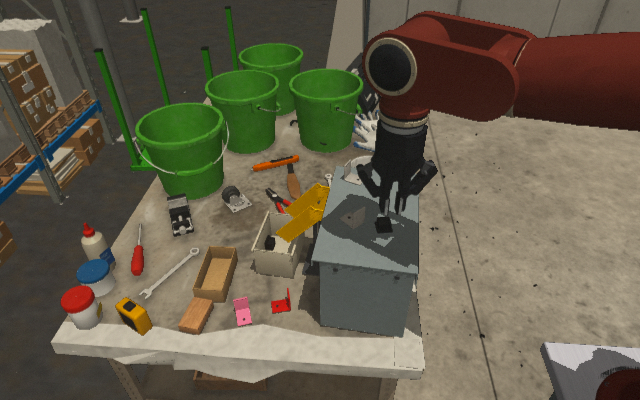

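cap_1 is in the bin, seen in the side view at (270,243). cap_2 is square and centred at (317,152) in the wrist view. Before passing bracket_2's plate I'll check how wide the gripper linkage is at each height.

```bash
python3 - <<'E'
from h import *
s,p,Rm,l,psi=pose()
for n in ["wrist","side"]:
    im,d=grab_frame(n);W=cloud(d,camera_info(n));T=(W-p)@Rm
    ok=(d>0)&(abs(T[...,0])<.06)&(abs(T[...,1])<.09)&(T[...,2]<.005)&(T[...,2]>-.12)
    Q=T[ok]*1000;print(n,len(Q))
    for a in range(-110,5,8):
        q=Q[(Q[:,2]>=a)&(Q[:,2]<a+8)]
        if len(q)>3: print(a,len(q),"x",np.percentile(q[:,0],[2,98]).round(),"y",np.percentile(q[:,1],[2,98]).round())
E
```

```text
wrist 34898
-94 1353 x [16. 18.] y [-18.  21.]
-86 7923 x [ 7. 18.] y [-56.  59.]
-78 7351 x [-2. 18.] y [-51.  54.]
-70 4577 x [-10.  18.] y [-47.  50.]
-62 6642 x [-10.  13.] y [-42.  45.]
-54 3054 x [-7. 14.] y [-39.  42.]
-46 1125 x [-8. 14.] y [-28.  31.]
-38 902 x [-10.  12.] y [-19.  21.]
-30 751 x [-7. 12.] y [-19.  22.]
-22 644 x [-8. 12.] y [-20.  22.]
-14 492 x [-9. 12.] y [-19.  22.]
-6 84 x [ 7. 12.] y [-13.  15.]
side 2540
-110 297 x [-20.   4.] y [-46.  45.]
-102 378 x [-20.  10.] y [-62.  61.]
-94 301 x [-19.   0.] y [-64.  60.]
-86 207 x [-18.  -2.] y [-57.  58.]
-78 202 x [-18.   8.] y [-53.  53.]
-70 177 x [-18.  12.] y [-48.  49.]
-62 206 x [-13.  11.] y [-42.  44.]
-54 201 x [-14.   9.] y [-39.  40.]
-46 85 x [-14.   6.] y [-33.  33.]
-38 71 x [-12.  10.] y [-21.  20.]
-30 81 x [-12.   7.] y [-21.  21.]
-22 80 x [-12.   9.] y [-22.  21.]
-14 65 x [-13.   7.] y [-21.  20.]
-6 26 x [-12.   4.] y [-18.  14.]
```

Up to 38 mm above the tips the fingers stay within ±21 mm, so they clear the plate. I'll go down and push cap_2 straight, then along an arc.

Call:
step_arm:
  moves:
    - [0, 0, 0.022, 0, 0, 0, 0.016]
    - [0, 0, 0.022, 0, 0, 0, 0.016]
    - [0, 0, 0.01, 0, 0, 0, 0.016]
    - [0, 0, 0.008, 0, 0, 0, 0.016]
    - [0, 0, 0.006, 0, 0, 0, 0.016]
    - [0, 0, 0, 0, 0, 0, 0.016]

```text
time: 10.0
tool_pos: [0.4743, -0.2132, 0.2069]
tool_rot: [0.0, 0.76, -0.65, -0.0]
contact_force: [-0.1, -1.0, -0.9]
gripper_width: 0.188
```

```bash
python3 - <<'E'
from h import *
show()
C=(-28,44.5);h=-75;a=np.radians(h)
plan([(C[0]-26*np.cos(a),C[1]-26*np.sin(a),207,h,4)]+arc(C,h,[(0,50,13),(75,52,13)],z=207))
E
```

```text
t 10.00 L(mm) [-37.9  83.7 206.9] heading -74.9 deg F [-0.1 -1.  -0.9] w 0.016 tilt 0.0000 j [-0.57 -0.18  1.88  0.    1.45  2.42]
# cap [-15.1  -3.8] heading -75.0
# cap [ 23.3 -33.3] heading -8.881784197001252e-15
[0.0036, 0.0002, -0.0, 0, 0, 0.0, 0.016] ,
[0.0036, 0.0002, -0.0, 0, 0, 0.0, 0.016] ,
[0.0036, 0.0002, -0.0, 0, 0, 0.0, 0.016] ,
[0.0036, 0.0002, -0.0, 0, 0, 0.0, 0.016] ,
[0.0038, 0.0, -0.0, 0, 0, -0.0, 0.016] ,
[0.0038, 0.0, -0.0, 0, 0, -0.0, 0.016] ,
[0.0038, 0.0, -0.0, 0, 0, -0.0, 0.016] ,
[0.0038, 0.0, -0.0, 0, 0, -0.0, 0.016] ,
[0.0038, 0.0, -0.0, 0, 0, -0.0, 0.016] ,
[0.0038, 0.0, -0.0, 0, 0, -0.0, 0.016] ,
[0.0038, 0.0, -0.0, 0, 0, -0.0, 0.016] ,
[0.0038, 0.0, -0.0, 0, 0, -0.0, 0.016] ,
[0.0038, 0.0, -0.0, 0, 0, -0.0, 0.016] ,
[0.0038, 0.0, -0.0, 0, 0, -0.0, 0.016] ,
[0.0038, 0.0, -0.0, 0, 0, -0.0, 0.016] ,
[0.0038, 0.0, -0.0, 0, 0, -0.0, 0.016] ,
[0.0038, 0.0, -0.0, 0, 0, -0.0, 0.016] ,
[0.0041, 0.0024, -0.0, 0, 0, -0.101, 0.016] ,
[0.0041, 0.0024, -0.0, 0, 0, -0.101, 0.016] ,
[0.0041, 0.0024, -0.0, 0, 0, -0.101, 0.016] ,
[0.0041, 0.0024, -0.0, 0, 0, -0.101, 0.016] ,
[0.0041, 0.0024, -0.0, 0, 0, -0.101, 0.016] ,
[0.0041, 0.0024, -0.0, 0, 0, -0.101, 0.016] ,
[0.0041, 0.0024, -0.0, 0, 0, -0.101, 0.016] ,
[0.0041, 0.0024, -0.0, 0, 0, -0.101, 0.016] ,
[0.0041, 0.0024, -0.0, 0, 0, -0.101, 0.016] ,
[0.0041, 0.0024, -0.0, 0, 0, -0.101, 0.016] ,
[0.0041, 0.0024, -0.0, 0, 0, -0.101, 0.016] ,
[0.0041, 0.0024, -0.0, 0, 0, -0.101, 0.016] ,
[0.0041, 0.0024, -0.0, 0, 0, -0.101, 0.016] ,
```

Call:
step_arm:
  moves:
    - [0.004, 0, 0, 0, 0, 0, 0.016]
    - [0.004, 0, 0, 0, 0, 0, 0.016]
    - [0.004, 0, 0, 0, 0, 0, 0.016]
    - [0.004, 0, 0, 0, 0, 0, 0.016]
    - [0.004, 0, 0, 0, 0, 0, 0.016]
    - [0.004, 0, 0, 0, 0, 0, 0.016]
    - [0.004, 0, 0, 0, 0, 0, 0.016]
    - [0.004, 0, 0, 0, 0, 0, 0.016]

```text
time: 10.8
tool_pos: [0.4794, -0.2451, 0.2072]
tool_rot: [-0.0, 0.76, -0.65, -0.0]
contact_force: [0.5, -0.7, -1.0]
gripper_width: 0.183
```

Call:
step_arm:
  moves:
    - [0.004, 0, 0, 0, 0, 0, 0.016]
    - [0.004, 0, 0, 0, 0, 0, 0.016]
    - [0.004, 0, 0, 0, 0, 0, 0.016]
    - [0.004, 0, 0, 0, 0, 0, 0.016]
    - [0.004, 0, 0, 0, 0, 0, 0.016]
    - [0.004, 0, 0, 0, 0, 0, 0.016]
    - [0.004, 0, 0, 0, 0, 0, 0.016]
    - [0.004, 0, 0, 0, 0, 0, 0.016]

```text
time: 11.6
tool_pos: [0.4844, -0.2767, 0.2073]
tool_rot: [0.0, 0.76, -0.65, -0.0]
contact_force: [0.4, -0.3, -0.5]
gripper_width: 0.186
```

```bash
python3 - <<'E'
from h import *
show()
look("wrist","w7")
E
```

```text
t 11.60 L(mm) [-21.   21.7 207.3] heading -74.9 deg F [ 0.4 -0.3 -0.5] w 0.016 tilt 0.0000 j [-0.65 -0.09  1.8  -0.    1.44  2.33]
wrist dark 3828 [317. 218.] [-18.2   6.9] [25.7 49.3] 10
wrist dark 105 [277. 261.] [-2.6 18.8] [6.1 1.5] 12
wrist dark 107 [354. 261.] [-37.1   8.9] [3.2 8. ] 81
```

View pics/w7.png

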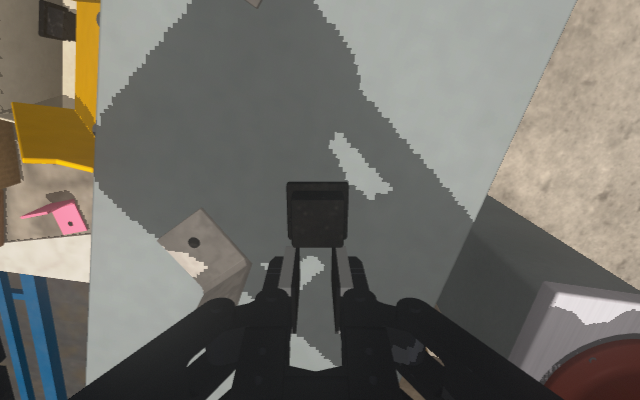

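cap_2 is flat on both tips at (318,213) and bracket_2 hasn't moved. Now the arc.

Call:
step_arm:
  moves:
    - [0.004, 0.0024, 0, 0, 0, -0.1, 0.016]
    - [0.004, 0.0024, 0, 0, 0, -0.1, 0.016]
    - [0.004, 0.0024, 0, 0, 0, -0.1, 0.016]
    - [0.004, 0.0024, 0, 0, 0, -0.1, 0.016]
    - [0.004, 0.0024, 0, 0, 0, -0.1, 0.016]
    - [0.004, 0.0024, 0, 0, 0, -0.1, 0.016]
    - [0.004, 0.0024, 0, 0, 0, -0.1, 0.016]

```text
time: 12.35
tool_pos: [0.4817, -0.3085, 0.2073]
tool_rot: [-0.0, 0.938, -0.348, -0.0]
contact_force: [-0.3, 0.8, -0.7]
gripper_width: 0.187
```

Call:
step_arm:
  moves:
    - [0.004, 0.0024, 0, 0, 0, -0.1, 0.016]
    - [0.004, 0.0024, 0, 0, 0, -0.1, 0.016]
    - [0.004, 0.0024, 0, 0, 0, -0.1, 0.016]
    - [0.004, 0.0024, 0, 0, 0, -0.1, 0.016]
    - [0.004, 0.0024, 0, 0, 0, -0.1, 0.016]
    - [0.004, 0.0024, 0, 0, 0, -0.1, 0.016]

```text
time: 12.95
tool_pos: [0.4966, -0.3318, 0.2073]
tool_rot: [-0.0, 0.998, -0.055, -0.0]
contact_force: [1.7, -0.6, 0.5]
gripper_width: 0.188
```

```bash
python3 - <<'E'
from h import *
show()
look("wrist","w8")
E
```

```text
t 12.95 L(mm) [ -3.  -31.8 207.3] heading -0.2 deg F [ 1.7 -0.6  0.5] w 0.016 tilt 0.0000 j [-0.71  0.    1.7  -0.    1.43  0.97]
wrist dark 289 [479. 126.] [  62.1 -107.6] [29.1  3. ] 66
wrist dark 4262 [317. 222.] [  9.6 -30.7] [52.1 41.4] 16
```

View pics/w8.png

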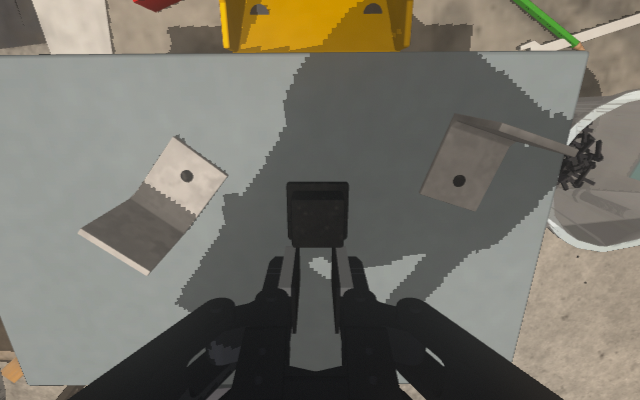

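cap_2 is at (318,213), square and in line with the chute centre (col ~317). I'll push it straight out.

Call:
step_arm:
  moves:
    - [0.004, 0, 0, 0, 0, 0, 0.016]
    - [0.004, 0, 0, 0, 0, 0, 0.016]
    - [0.004, 0, 0, 0, 0, 0, 0.016]
    - [0.004, 0, 0, 0, 0, 0, 0.016]
    - [0.004, 0, 0, 0, 0, 0, 0.016]
    - [0.004, 0, 0, 0, 0, 0, 0.016]
    - [0.004, 0, 0, 0, 0, 0, 0.016]
    - [0.004, 0, 0, 0, 0, 0, 0.016]

```text
time: 13.8
tool_pos: [0.5286, -0.3352, 0.2073]
tool_rot: [-0.0, 0.998, -0.057, -0.0]
contact_force: [0.4, 0.0, -0.7]
gripper_width: 0.186
```

Call:
step_arm:
  moves:
    - [0.004, 0, 0, 0, 0, 0, 0.016]
    - [0.004, 0, 0, 0, 0, 0, 0.016]
    - [0.004, 0, 0, 0, 0, 0, 0.016]
    - [0.004, 0, 0, 0, 0, 0, 0.016]
    - [0.004, 0, 0, 0, 0, 0, 0.016]
    - [0.004, 0, 0, 0, 0, 0, 0.016]
    - [0.004, 0, 0, 0, 0, 0, 0.016]
    - [0.003, 0, 0, 0, 0, 0, 0.016]

```text
time: 14.6
tool_pos: [0.5594, -0.3388, 0.2073]
tool_rot: [0.0, 0.998, -0.057, 0.0]
contact_force: [-0.0, -0.5, 0.7]
gripper_width: 0.185
```

```bash
python3 - <<'E'
from h import *
show()
look("wrist","w9")
E
```

```text
t 14.60 L(mm) [ 60.2 -32.  207.3] heading -0.4 deg F [-0.  -0.5  0.7] w 0.016 tilt 0.0000 j [-0.66  0.13  1.57 -0.    1.44  1.03]
wrist dark 3842 [317. 218.] [ 73. -32.] [25.9 51.4] 83
wrist dark 80 [446. 254.] [ 67.4 -94.9] [1.7 2.4] 58
wrist dark 110 [276. 261.] [ 66.4 -14.2] [6.1 1.5] 88
wrist dark 112 [354. 261.] [ 66.8 -49.9] [8.7 3.3] 61
```

View pics/w9.png

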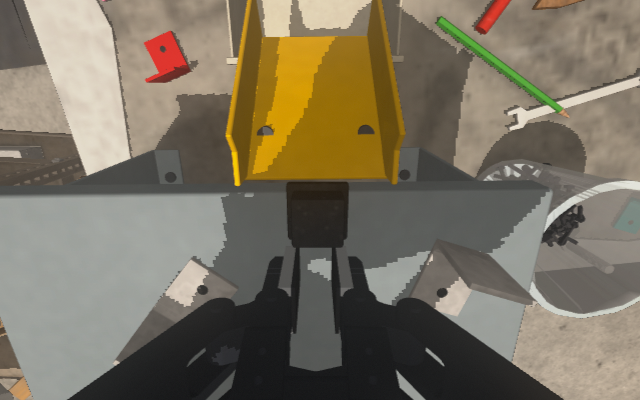

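The cap is at the edge, in the middle of the mouth. I'll nudge it the rest of the way at 2 mm per row.

Call:
step_arm:
  moves:
    - [0.002, 0, 0, 0, 0, 0, 0.016]
    - [0.002, 0, 0, 0, 0, 0, 0.016]
    - [0.002, 0, 0, 0, 0, 0, 0.016]
    - [0.002, 0, 0, 0, 0, 0, 0.016]
    - [0.002, 0, 0, 0, 0, 0, 0.016]
    - [0.002, 0, 0, 0, 0, 0, 0.016]
    - [0.002, 0, 0, 0, 0, 0, 0.016]
    - [0.002, 0, 0, 0, 0, 0, 0.016]

```text
time: 15.45
tool_pos: [0.5752, -0.3405, 0.2073]
tool_rot: [-0.0, 0.998, -0.057, 0.0]
contact_force: [-0.2, 0.1, -0.0]
gripper_width: 0.187
```

Call:
step_arm:
  moves:
    - [0.002, 0, 0, 0, 0, 0, 0.016]
    - [0, 0, 0, 0, 0, 0, 0.016]
    - [0, 0, 0, 0, 0, 0, 0.016]

```text
time: 15.75
tool_pos: [0.577, -0.3408, 0.2073]
tool_rot: [0.0, 0.998, -0.057, -0.0]
contact_force: [0.4, 0.2, -0.5]
gripper_width: 0.185
```

```bash
python3 - <<'E'
from h import *
show()
look("wrist","w10");look("side","s10")
E
```

```text
t 15.75 L(mm) [ 77.9 -32.2 207.3] heading -0.4 deg F [ 0.4  0.2 -0.5] w 0.016 tilt 0.0000 j [-0.64  0.17  1.52 -0.    1.45  1.04]
wrist dark 296 [288. 259.] [ 77.2 -18. ] [13.5 22.6] 90
wrist dark 260 [343. 260.] [ 76.9 -47.5] [13.6 22.5] 89
wrist dark 99 [441. 284.] [ 67.2 -95. ] [1.4 3.3] 78
side dark 46 [333. 196.] [ 78.  -13.8] [ 9.9 21.1] 89
```

View pics/w10.png

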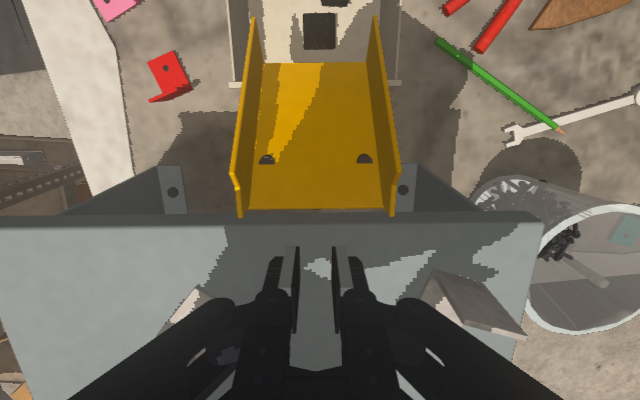

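View pics/s10.png

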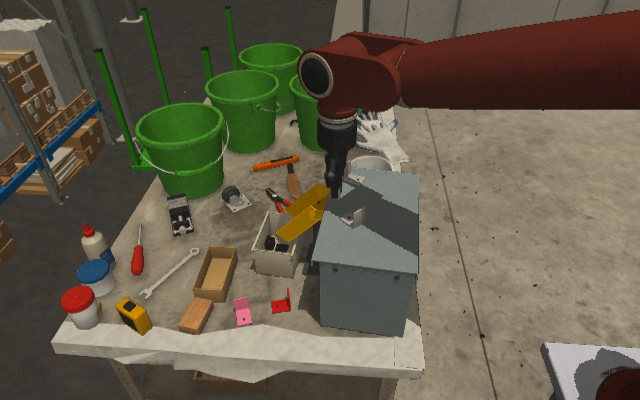

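Both caps are in the bin (wrist view (320,30) and (333,0); side view about (275,243)). I'll retreat and run the last check.

Call:
step_arm:
  moves:
    - [-0.02, 0, -0.001, 0, 0, 0, 0.016]
    - [-0.02, 0, -0.005, 0, 0, 0, 0.016]
    - [-0.02, 0, -0.025, 0, 0, 0, 0.016]
    - [-0.02, 0, -0.03, 0, 0, 0, 0.016]
    - [-0.02, 0, -0.03, 0, 0, 0, 0.016]
    - [0, 0, 0, 0, 0, 0, 0.016]
    - [0, 0, 0, 0, 0, 0, 0.016]

```text
time: 16.55
tool_pos: [0.4777, -0.3297, 0.2995]
tool_rot: [0.001, 0.998, -0.057, 0.001]
contact_force: [0.4, -0.5, -0.2]
gripper_width: 0.182
```

```bash
python3 - <<'E'
from h import *
show()
look("side","s11")
n="side";p,d=grab_frame(n);L=toL(cloud(d,camera_info(n)));z=np.load("side0.npz");L0=toL(cloud(z["d"],camera_info(n)))
for nm,a,dd in [("before",L0,z["d"]),("after",L,d)]:
    up=(dd>0)&(a[...,2]>.209)&(a[...,2]<.243)&(a[...,0]>0)&(a[...,0]<.09)&(abs(a[...,1])<.15)
    k,l,st,ce=cv2.connectedComponentsWithStats(up.astype(np.uint8))
    for i in range(1,k):
        if st[i,4]>30:
            r=cv2.minAreaRect((a[l==i][:,:2]*1000).astype(np.float32));print(nm,st[i,4],np.round(r[0],1),round(r[2]))
m=(d>0)&(p.max(-1)<70)&(L[...,0]>.14)&(L[...,0]<.27)&(abs(L[...,1]+.03)<.08)&(L[...,2]<.07)
print(m.sum(),L[m].mean(0).round(3))
E
```

```text
t 16.55 L(mm) [-22.  -31.7 299.5] heading -0.4 deg F [ 0.4 -0.5 -0.2] w 0.016 tilt 0.0000 j [-0.73 -0.09  1.64  0.    1.59  0.95]
side dark 42 [347. 172.] [  62.2 -107.8] [32.   3.4] 69
before 88 [  63.2 -107.9] 73
before 154 [20.3 46.6] 50
after 87 [  63.  -107.3] 71
after 152 [19.9 47. ] 51
651 [ 0.185 -0.04  -0.021]
```

View pics/s11.png

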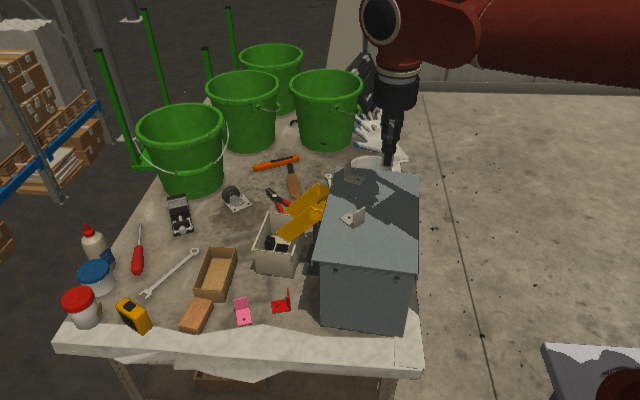

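The side view shows both caps in the bin (~(275,243)), no caps left on the ledge, the brackets unmoved and the arm clear of everything.

```bash
python3 -c "
from plant import *
print(job_done())"
```

```text
the job is handed in; nothing more can be done
None
```

Both end caps are in the white bin, and I handed the job in at about 16.6 s of the 64 s allowed. I used the two nearly shut fingertips as a flat blade and slid cap_1, then cap_2, between the brackets. Each was nudged over the edge at the middle of the chute mouth at about 20 mm/s, with nothing gripped or lifted.

**Last checks:**
- The wrist and side pictures show both caps in the bin and none left on the ledge.
- Both brackets are upright and within about 1 mm of where they started, which is inside the measurement noise.
- The arm is clear at z ≈ 0.30 m, with contact force at noise level.

My one attempt to measure the caps' depth in the bin was useless: its colour mask also picked up shadow and gave a height below the bench. I judged that they lie in the bin from the pictures alone. I did not measure their speed at rest. No check disagreed with the others.

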